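# Prop open the lid of a shop display case

## Task

The glazed lid of the wooden counter display case stands raised on its stiff hinge. Swing the case's own prop rod up out of its clip on the side ledge, then press the lid down onto it until the bent end of the rod sits fully in the slot at the lid's side, so that the rod holds the lid open; let go of everything. Do not shut the lid, and leave the picture frame, the loose rack hook and the small tin where they lie.

Things in the scene. Friction and masses are not known exactly. Their poses are not given: they have to be found in the camera images.
- case: dark wooden display case, fixed; origin at the underside centre of its glazed bay, x to the back, y to the left, z up. Bay 290 (x) by 260 (y) mm, rim 70 high. Right of it (y -130 to -275) a ledge 40 high carries the prop. Lid hinge line: along y at x = 135, z = 70
- lid (a joint): lid angle, rad: 0 shut (level), grows as the front edge rises; 0.733 when its slot rests on the prop. Wooden frame with glass pane, 270 mm from hinge to front edge, 260 wide, 14 thick, underside on the hinge line; a 30 mm wide wooden rail along the front edge is the place to press. Stiff hinge: stays at any angle, needs 2 to 6 N at the rail to go down
- prop (a joint): prop angle in rad: 0 lying level in its clip, pointing to the front (case -x); grows as the end rises; 1.170 when seated in the slot; a stop ends the swing at 1.23. It stays at any angle (light friction, under 3 N at the bead)
- prop_bead (a point): centre of the wooden bead on the prop rod, 24 mm diameter, 100 mm from the pivot: the place to hold the rod; 30 mm above the ledge at the start. The rod is 8 mm steel wire, 157 mm long from pivot to bend, then bent at a right angle towards the lid (case +y) for 105 mm
- prop_tip (a point): point on the axis of the bent end of the prop, 157 mm from the pivot and 97.5 mm in from the shaft: the part that goes into the slot
- lid_slot (a point): where the axis of the bent end lies when seated: in the steel slot piece beside the lid's right edge (25 mm beyond it), 220 mm from the hinge line, 4 mm below the lid's underside. The slot opens to the lid's underside, 12 mm wide at its bottom and flaring to 48 mm at a mouth 26 mm below the underside
- frame: bystander: loose flat picture frame, 180 x 140 x 18 mm, left of the case; origin under its centre
- rack_hook: bystander: loose straight steel rod 160 mm long with a wooden bead of 24 mm at each end, on the table right of the case; origin under its middle; not the prop
- tin: bystander: small round metal tin, 44 mm across, 28 high, loose on the back of the side ledge, behind the prop post; origin under its centre
- prop_pivot (a point): the prop's pivot at the side ledge: case x = 30, y = -240, z = 70 mm, axis along case y; on a post up to z = 82 (x 20 to 40, y -255 to -245). The rod lies in an open-topped clip at x = -110: two thin steel leaves 13 mm apart, up to z = 76; it lifts straight out

How it is judged:
By the outcome, as a careful person would: the job done as asked, in the order asked, and still so for the second after the job is handed in, with the robot touching nothing.
It also fails if it takes over 64 s, if anything falls off the work surface, if the arm or the gripper's body presses on something with over 40 N, if the wrist force passes 120 N, or if a joint passes its speed limit or range.

## Robot

A 6-joint arm with a two-finger parallel gripper is mounted at the origin on the work surface. World frame = base frame: x ahead of the robot, y to its left, z up, the work surface at z = 0. Lengths are in m, angles in rad, forces in N, time in s.
With the tool pointing down it reaches from about 0.325 to 0.775 m from the base axis. Payload 5.5 kg.
Tool frame: the origin (TCP) lies at the very end of the fingers, on their centre line; the grasp point (between the pads) lies 19 mm behind it (grip_depth is the distance from the TCP to the grasp point, in m); z points along the fingers, y is the direction in which the jaws open and shut (so a half turn about z gives the same grasp; the last joint's range is limited). The gripper opens to 85 mm and grips with 20 to 120 N. Pads are 22 mm wide; open, the fingers measure 114 mm over their backs; the gripper's body (76 mm by 85 mm) begins 54 mm behind the grasp point. The pads swing forward as they close: fully open they stand 13 mm farther back than shut.
Start: joints at [1.277, 0.091, 1.231, -0, 1.82, -0.057], TCP at [0.141, 0.583, 0.231] pointing down, gripper open.
Joint ranges: [-2.87, 2.87], [-0.86, 2.18], [0.17, 2.46], [-1.51, 4.65], [0.06, 2.69], [-2.65, 2.65]. Speed limits (rad/s): [2.57, 2.57, 3.01, 3.14, 3.14, 3.14].

## Interface

Orientations are given as a unit quaternion [x, y, z, w].
In Python, from station import * gives the robot as it stands.
- The arm moves only by the tool drive_tool, never from a script. Its argument "plan" is a list of rows, each a list of 3 entries, a list of its own where there are three numbers: the closure, from 0 (fully open) to 1 (shut), then the shift along the world's x, y, z in m, then the turn about the world's z in rad. In form: [[jaw, [x, y, z], yaw], ...]. A call has 1 to 12 rows; each row shifts and turns the commanded pose from where the row before left it; what a row does not reach is not made up. A row lasts 1/10 s, in which the tool goes at most 50 mm and 8.59 degrees, less where a joint would pass 70% of its speed; a pose out of reach is approached as far as the arm can. A call is refused whole if a number of a shift passes 0.05 or a number of a turn 0.15, either way. A call with a gripper value outside its range is refused whole. The fingers move at their own pace and stop on an object; "force" is the grip in N (left out, the last holds). Time passes only in rows, so rows that do not move let the fingers close. It gives the time, the measured TCP pose, the force and the opening at its end, in the units of the state.
- sense(): the state, without advancing time (a new reading comes with each control period).
- camera(name): name is "side" or "top" or "wrist"; returns (picture, depth): 384x512x3 uint8, red, green, blue; 384x512 float32, m along the optical axis (not along the pixel's ray), 0 where there is no reading.
- get_calibration(name): a dict with "fx", "fy", "cx", "cy" (pixels), "k1" (the pictures are not rectified: a ray, as slopes to the right and down, at radius r is drawn at 1 + k1 r^2 times it, then the intrinsics apply), "eye" and "orientation" of the camera in the world. Camera axes: x right, y up, looking along -z (the intrinsics and any distortion apply to the point x, -y, -z); pixel columns grow to the right and rows downward; lengths in m; the calibration is good to about 2 mm. A picture is of the moment at which its call begins: read the wrist's pose just before it. get_calibration takes no time and is no camera call; for the wrist camera it gives the pose at the moment of the call.
- close_job(): hands the job in, once; it reports no verdict.
The state is a dict: "t": time; "q": joint angles; "qd": joint speeds; "effort": joint torques, N m; "tool_pos": TCP position; "ee_rot": TCP orientation; "contact_force": force on the tool from outside, world axes, zero at the start; "ft_torque": the same for the moment, N m; "opening": finger opening in m.
Only numpy, scipy, OpenCV 4.12 (cv2) and the standard library are available. Lean on these libraries where they do the work, as an engineer would, in place of code of your own. Each camera call takes 0.05 s, during which the arm holds its last target. There are 200 camera calls.

## Working session

There is one attempt and no reset: what is moved stays moved. The work goes in short steps, Python scripts to look and compute and a tool call to move; the robot and the scene stay as the last step left them, time stands still between calls to the robot, and variables do not carry over. Pictures are saved under pics/ and viewed, about 8 in all and at most 12, crops included, and the job is handed in when it is done.

Besides the shell and the picture viewer there is one more tool, called as name([rows], argument=value, ...), one row to a line, values as JSON. drive_tool: Moves the arm, as the interface text tells. Its arguments: {"type":"object","properties":{"plan":{"type":"array"},"force":{"type":"number"}},"required":["plan"]}

```bash
mkdir -p pics; ls
cat > h.py <<'E'
from station import *
import numpy as np, cv2
from scipy.spatial.transform import Rotation as R
def cloud(name):
    c=get_calibration(name); im,d=camera(name)
    h,w=d.shape; v,u=np.mgrid[:h,:w]
    K=np.array([[c['fx'],0,c['cx']],[0,c['fy'],c['cy']],[0,0,1.]])
    p=cv2.undistortPoints(np.stack([u.ravel(),v.ravel()],1).astype(np.float64)[:,None],K,np.array([c['k1'],0,0,0,0.]))[:,0]
    z=d.ravel().astype(float)
    P=np.stack([p[:,0]*z,-p[:,1]*z,-z],1)
    W=R.from_quat(c['orientation']).apply(P)+np.array(c['eye'])
    W[z==0]=np.nan
    return im,W.reshape(h,w,3)
def save(im,n): cv2.imwrite('pics/'+n+'.png',im[:,:,::-1])
E
python3 - <<'E'
from h import *
print(sense())
ims=[]
for n in['side','top']:
    im,W=cloud(n); np.save(n+'.npy',W); save(cv2.resize(im,(768,576)),n); c=get_calibration(n);print(n,c)
E
```

```text
pics
{'t': 0.0, 'q': array([ 1.27728934e+00,  9.18790959e-02,  1.23193238e+00, -1.35182992e-05,
        1.81979199e+00, -5.66856307e-02]), 'qd': array([ 2.92967795e-04,  3.82016933e-04, -3.81130015e-04, -1.42042778e-03,
        6.41796649e-04,  4.79090708e-05]), 'effort': array([ 3.35321774e-04, -4.58710349e+01, -4.18033898e+01, -4.63080437e-05,
        1.12024180e-02, -1.05065844e-06]), 'tool_pos': array([0.1406812 , 0.58297305, 0.2301125 ]), 'ee_rot': array([ 1.18135753e-01,  9.92996945e-01, -9.91172588e-04, -1.68692185e-04]), 'contact_force': array([0.60672616, 0.42051928, 0.60606951]), 'ft_torque': array([-0.01793031, -0.01351513,  0.05209162]), 'opening': 0.08530546538165591}
side {'fx': 405.6741798217349, 'fy': 405.6741798217349, 'cx': 254.6001991240298, 'cy': 195.03055261103464, 'k1': 0.029119067026594135, 'eye': array([ 0.4545801 , -0.67654645,  0.56167483]), 'orientation': array([ 0.46543315, -0.04487966, -0.08467445,  0.87987956])}
top {'fx': 370.27764780742996, 'fy': 370.27764780742996, 'cx': 250.69000432554276, 'cy': 190.86510462622934, 'k1': -0.07856076669035159, 'eye': array([0.37570451, 0.0503691 , 1.09816236]), 'orientation': array([-0.06117336,  0.07018772,  0.70719251, -0.70086394])}
```

View pics/side.png

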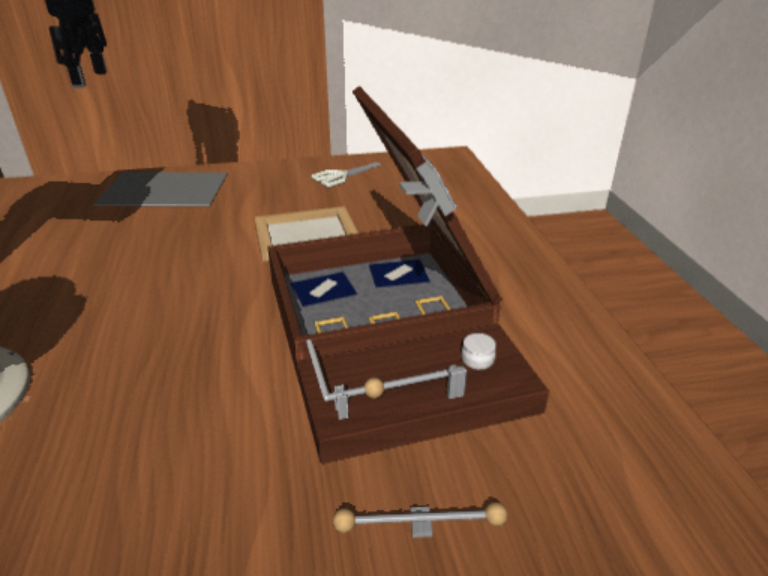

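View pics/top.png

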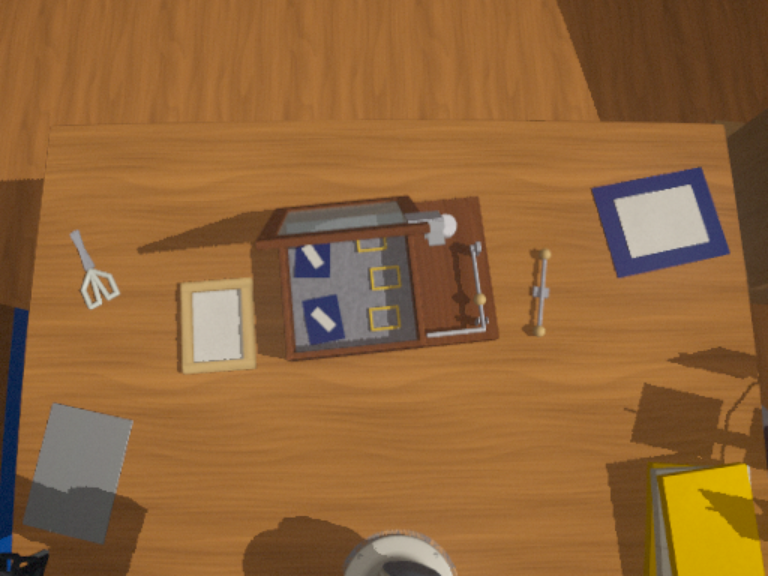

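The side view shows the lid raised and the prop lying level, with its bead at (374,387), post at (456,380) and clip at (341,400). The rack hook is at (420,518) and the tin at (479,350). In the top view the bead is at (480,299), the post at (476,247), the ledge front-right corner at (497,338) and the back-right corner at (480,197).

Run:
```python
from h import *
T=np.load('top.npy');S=np.load('side.npy')
def ray(n,u,v,z):
    c=get_calibration(n);K=np.array([[c['fx'],0,c['cx']],[0,c['fy'],c['cy']],[0,0,1.]])
    p=cv2.undistortPoints(np.array([[[u/1.5,v/1.5]]]),K,np.array([c['k1'],0,0,0,0.]))[0,0]
    d=R.from_quat(c['orientation']).apply([p[0],-p[1],-1]);e=np.array(c['eye']);return e+d*(z-e[2])/d[2]
for nm,n,u,v,z in[('FR','top',497,338,.04),('BR','top',480,197,.04),('FLbay','top',291,360,.07),('bead','top',480,299,.07),('post','top',476,247,.082),('bend','top',485,329,.07),('beadS','side',374,387,.07),('tin','top',447,225,.068),('tipend','top',428,333,.07)]: print(nm,ray(n,u,v,z).round(4))
# orientation + ledge via cloud
A=np.concatenate([T.reshape(-1,3),S.reshape(-1,3)])
m=(A[:,0]>.4)&(A[:,0]<.85)&(A[:,1]<.1)&(A[:,1]>-.35)&(abs(A[:,2]-.04)<.004)
B=A[m]; print(len(B),B[:,2].mean(), cv2.minAreaRect((B[:,:2]*1000).astype(np.float32)))
# case fit
br=ray('top',480,197,.04)[:2];fr=ray('top',497,338,.04)[:2];print(np.arctan2(*(br-fr)[::-1]),np.linalg.norm(br-fr))
# lid points
for nm,W in(('T',T),('S',S)):
    B=W.reshape(-1,3);m=(B[:,2]>.12)&(B[:,0]>.5)&(B[:,0]<.9)&(abs(B[:,1])<.3);B=B[m];i=B[:,2].argsort()[-30:];print(nm,len(B),B[:,2].max(),np.median(B[i],0))
```

```text
FR [ 0.4721 -0.1953  0.04  ]
BR [ 0.7562 -0.1754  0.04  ]
FLbay [0.4324 0.1941 0.07  ]
bead [ 0.5433 -0.1595  0.07  ]
post [ 0.6413 -0.154   0.082 ]
bend [ 0.4864 -0.1665  0.07  ]
beadS [ 0.546  -0.1583  0.07  ]
tin [ 0.6892 -0.1024  0.068 ]
tipend [ 0.4801 -0.0595  0.07  ]
10326 0.039271925764706846 ((603.0436401367188, -38.28123474121094), (289.64788818359375, 303.3395690917969), 5.441493988037109)
0.06973354698482734 0.2848103125684928
T 2629 0.313856388620262 [0.60451375 0.07439693 0.31184386]
S 2221 0.3127200166973815 [0.60899277 0.05062009 0.31192495]
```

```bash
cat >> h.py <<'E'
YAW,OX,OY=np.loadtxt('case.txt') if __import__('os').path.exists('case.txt') else (0,0,0)
def w2c(P): return (np.asarray(P)-[OX,OY,0])@R.from_euler('z',YAW).as_matrix()
def c2w(P): return np.asarray(P)@R.from_euler('z',YAW).as_matrix().T+[OX,OY,0]
E
python3 - <<'E'
from h import *
from scipy.optimize import least_squares
C=np.array([[-145,-275],[145,-275],[-145,130],[-70,-240],[30,-240],[-127,-240],[-70,-240]])/1e3
W=np.array([[.4721,-.1953],[.7562,-.1754],[.4324,.1941],[.5433,-.1595],[.6413,-.154],[.4864,-.1665],[.546,-.1583]])
W[4]+=[0,-.005*0]
def f(p):
    c,s=np.cos(p[0]),np.sin(p[0]);return (C@np.array([[c,s],[-s,c]])+p[1:]-W).ravel()
r=least_squares(f,[.08,.6,.08]);print(r.x,(r.fun.reshape(-1,2)*1e3).round(1))
np.savetxt('case.txt',r.x)
E
python3 - <<'E'
from h import *
print(c2w([[-.07,-.24,.07],[.03,-.24,.07]]))
for n in('top','side'):
    P=w2c(np.load(n+'.npy').reshape(-1,3)); P=P[(abs(P[:,0])<.2)&(P[:,1]<.15)&(P[:,1]>-.3)]
    L=P[(P[:,2]>.11)&(P[:,2]<.33)&(P[:,1]>-.12)]
    print(n,'lid',len(L),np.nanpercentile(L,[1,50,99],axis=0).round(3).tolist())
    b=P[(abs(P[:,0]+.07)<.02)&(abs(P[:,1]+.24)<.02)&(P[:,2]>.06)];print('bead top',b.mean(0),b[:,2].max())
    s=P[(P[:,1]<-.132)&(P[:,2]>.11)];print('slot',np.nanpercentile(s,[2,50,98],axis=0).round(3).tolist())
E
```

```text
[0.09514719 0.58955244 0.08502137] [[-0.8 -7.2]
 [ 3.8  0.4]
 [ 0.5  6.6]
 [-0.6 -1. ]
 [ 0.9  3. ]
 [-0.5  0.5]
 [-3.3 -2.2]]
[[ 0.54266994 -0.16054335  0.07      ]
 [ 0.64221763 -0.15104298  0.07      ]]
top lid 2385 [[0.006, -0.118, 0.114], [0.047, 0.005, 0.251], [0.123, 0.129, 0.311]]
bead top [-0.06992999 -0.23646686  0.07541387] 0.08346739864843554
slot [[-0.005, -0.152, 0.248], [0.018, -0.142, 0.273], [0.056, -0.132, 0.295]]
side lid 1033 [[0.006, -0.118, 0.114], [0.018, 0.015, 0.283], [0.117, 0.126, 0.312]]
bead top [-0.06978389 -0.24324759  0.07391106] 0.08167283988259393
slot [[-0.003, -0.155, 0.229], [0.027, -0.152, 0.269], [0.053, -0.134, 0.295]]
```

drive_tool([
  [0,[0.03,-0.04,0],0.11],
  [0,[0.03,-0.04,0],0.11],
  [0,[0.03,-0.04,0],0.11],
  [0,[0.03,-0.04,0],0],
  [0,[0.03,-0.04,0],0],
  [0,[0.03,-0.04,0],0],
  [0,[0.03,-0.04,0],0],
  [0,[0.03,-0.04,0],0],
  [0,[0,-0.04,0],0],
  [0,[0,-0.04,0],0],
  [0,[0,-0.04,0],0],
  [0,[0,-0.04,0],0],
], force=25)

```text
t: 1.3
tool_pos: [0.3804, 0.1017, 0.2308]
ee_rot: [-0.047, 0.999, -0.0, -0.0]
contact_force: [1.0, 0.1, -0.0]
opening: 0.0855
```

drive_tool([
  [0,[0,-0.04,0],0],
  [0,[0.01,-0.04,0],0],
  [0,[0.02,-0.04,0],0],
  [0,[0.02,-0.04,0],0],
  [0,[0.02,-0.04,0],0],
  [0,[0.03,-0.04,-0.01],0],
  [0,[0.03,-0.02,-0.02],0],
  [0,[0.02,0,-0.02],0],
  [0,[0,0,-0.02],0],
  [0,[0,0,0],0],
  [0,[0,0,0],0],
])

```text
t: 2.4
tool_pos: [0.5298, -0.1558, 0.1613]
ee_rot: [-0.047, 0.999, 0.0, -0.001]
contact_force: [-0.6, -0.6, 1.3]
opening: 0.0854
```

Run:
```python
from h import *
im,W=cloud('wrist'); save(im,'w1')
P=w2c(W.reshape(-1,3)); m=(abs(P[:,0]+.07)<.022)&(abs(P[:,1]+.24)<.022)&(P[:,2]>.06)
b=P[m];print(len(b),b.min(0),b.max(0),b.mean(0))
hsv=cv2.cvtColor(im,cv2.COLOR_RGB2HSV)
```

```text
1233 [-0.09199934 -0.25580649  0.06741328] [-0.04830356 -0.21821863  0.24977107] [-0.07940299 -0.23713664  0.14038518]
```

View pics/w1.png

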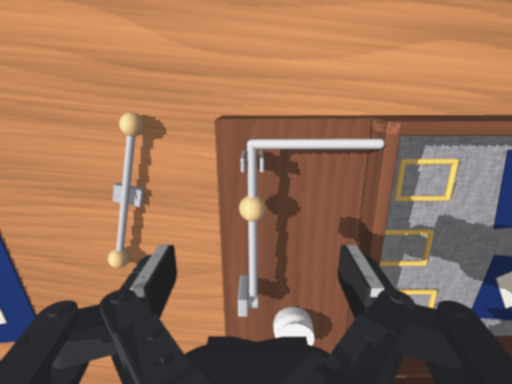

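The wrist view shows the bead at (252,208), the bend at (252,146) and the post at about (247,295). The tin sits at (293,325), near the bottom.

Run:
```python
from h import *
im,W=cloud('wrist')
def at(u,v,r): 
    p=W[v-r:v+r+1,u-r:u+r+1].reshape(-1,3); m=np.nanmedian(p,0); return m.round(4),w2c(m).round(4)
for u,v,r in[(252,208,4),(252,146,1),(252,270,1),(376,145,1),(247,285,1)]:print(at(u,v,r))
print(sense()['tool_pos'])
```

```text
(array([ 0.5409, -0.1595,  0.0817]), array([-0.0716, -0.2388,  0.0817]))
(array([ 0.4894, -0.1642,  0.0743]), array([-0.1233, -0.2385,  0.0743]))
(array([ 0.6077, -0.1538,  0.0743]), array([-0.0046, -0.2394,  0.0743]))
(array([ 0.4793, -0.0633,  0.0739]), array([-0.1238, -0.1371,  0.0739]))
(array([ 0.6354, -0.1568,  0.0607]), array([ 0.0227, -0.2451,  0.0607]))
[ 0.53043834 -0.15596381  0.16322342]
```

drive_tool([
  [0,[0.007,-0.002,0],0],
  [0,[0.007,-0.002,-0.03],0],
  [0,[0,0,-0.03],0],
  [0,[0,0,-0.025],0],
  [0,[0,0,-0.02],0],
  [1,[0,0,0],0],
  [1,[0,0,0],0],
  [1,[0,0,0],0],
  [1,[0,0,0],0],
  [1,[0,0,0],0],
  [1,[0,0,0],0],
])

```text
t: 3.6
tool_pos: [0.545, -0.1585, 0.0587]
ee_rot: [-0.047, 0.999, 0.001, 0.001]
contact_force: [-2.0, 6.3, 5.4]
opening: 0.0219
```

drive_tool([
  [1,[0.0006,0,0.011],0],
  [1,[0.0018,0,0.0108],0],
  [1,[0.003,0.0003,0.0106],0],
  [1,[0.0041,0.0004,0.0102],0],
  [1,[0.0052,0.0005,0.0097],0],
  [1,[0.0063,0.0006,0.009],0],
  [1,[0.0072,0.0007,0.0083],0],
  [1,[0.0081,0.0008,0.0075],0],
  [1,[0,0,0],0],
  [1,[0,0,0],0],
])

```text
t: 4.6
tool_pos: [0.581, -0.1551, 0.1344]
ee_rot: [-0.047, 0.999, 0.001, 0.0]
contact_force: [0.4, 5.7, -1.1]
opening: 0.0215
```

drive_tool([
  [1,[0.0044,0.0004,0.0034],0],
  [1,[0.0044,0.0004,0.0031],0],
  [1,[0.0047,0.0004,0.0028],0],
  [1,[0.0048,0.0004,0.0027],0],
  [1,[0,0,0],0],
  [1,[0,0,0],0],
])

```text
t: 5.2
tool_pos: [0.5989, -0.1533, 0.1457]
ee_rot: [-0.047, 0.999, 0.001, -0.0]
contact_force: [-0.6, 5.9, -2.0]
opening: 0.0219
```

Run:
```python
from h import *
im,W=cloud('side');save(cv2.resize(im[20:290,160:400],None,fx=2.2,fy=2.2),'s2')
P=w2c(W.reshape(-1,3));m=(P[:,1]>-.2)&(P[:,1]<-.16)&(abs(P[:,0]+.04)<.05)&(P[:,2]>.13);b=P[m]
print(len(b),np.median(b,0) if len(b) else '')
```

```text
118 [-0.04725424 -0.18844331  0.20655728]
```

View pics/s2.png

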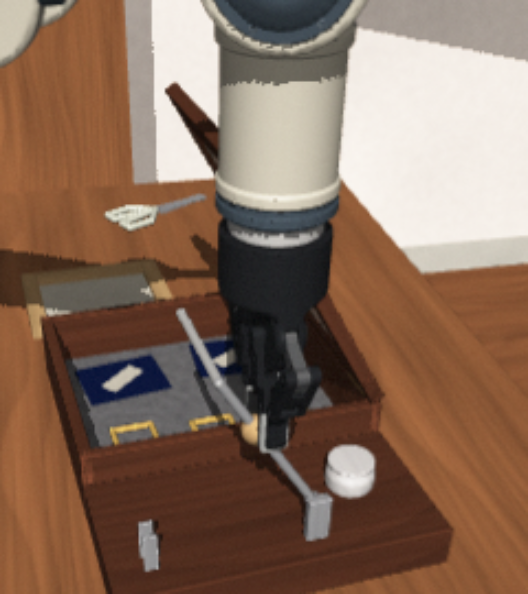

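The prop is out of its clip and stands at about 1.06 rad, clear of the gripper body. The bent end in the crop runs from (180,312) to (220,385), the bead is at (255,430) and the post at (317,515). I'll raise it slightly more, then let go and go up.

drive_tool([
  [1,[0.003,0.0003,0.0015],0],
  [1,[0,0,0],0],
  [0.7,[0,0,0],0],
  [0.4,[0,0,0],0],
  [0.4,[0,0,0],0],
  [0.4,[0,0,0],0],
  [0.4,[0.005,0,0],0],
  [0.4,[0.005,0,0.02],0],
  [0.4,[0,0,0.03],0],
  [0.4,[0,0,0.03],0],
  [0.4,[0,0,0],0],
])

```text
t: 6.35
tool_pos: [0.6135, -0.1554, 0.2333]
ee_rot: [-0.047, 0.999, -0.002, 0.004]
contact_force: [1.0, 0.3, 1.4]
opening: 0.0511
```

Run:
```python
from h import *
im,W=cloud('side')
P=w2c(W.reshape(-1,3));m=(P[:,1]>-.21)&(P[:,1]<-.16)&(abs(P[:,0]+.05)<.04)&(P[:,2]>.13)&(P[:,2]<.24);b=P[m]
print(len(b),np.median(b,0),b.std(0) if len(b) else '')
a=np.array([1.06])
for a in np.arange(1.06,.65,-.06):
    p=[.135-.258*np.cos(a)+.014*np.sin(a)+.011,-.05,.07+.258*np.sin(a)+.014*np.cos(a)]
    print(round(a,2),c2w(p).round(4))
```

```text
82 [-0.04756753 -0.18606403  0.20797536] [0.00214356 0.01461156 0.00125161]
1.06 [0.6262 0.0383 0.3019]
1.0 [0.6126 0.037  0.2947]
0.94 [0.5994 0.0357 0.2866]
0.88 [0.5867 0.0345 0.2778]
0.82 [0.5746 0.0334 0.2682]
0.76 [0.5631 0.0323 0.2579]
0.7 [0.5522 0.0312 0.2469]
```

drive_tool([
  [1,[0,0,0.045],0],
  [1,[0,0,0.045],0],
  [1,[0,0,0.035],0],
  [1,[0,0,0],0],
  [1,[0.01,0.04,0],0],
  [1,[0.01,0.04,0],0],
  [1,[0.01,0.04,0],0],
  [1,[0.007,0.04,0],0],
  [1,[0,0.03,0],0],
  [1,[0,0,0],0],
])

```text
t: 7.4
tool_pos: [0.6489, 0.0394, 0.3494]
ee_rot: [-0.049, 0.999, 0.001, -0.002]
contact_force: [-0.0, -0.2, -0.1]
opening: 0.0
```

drive_tool([
  [1,[0,0,-0.02],0],
  [1,[0,0,-0.025],0],
  [1,[0,0,0],0],
  [1,[-0.01,0,0],0],
  [1,[-0.01,0,0],0],
  [1,[-0.005,0,0],0],
  [1,[0,0,0],0],
])

```text
t: 8.1
tool_pos: [0.6236, 0.0348, 0.308]
ee_rot: [-0.046, 0.999, -0.0, 0.001]
contact_force: [0.2, -0.2, 0.5]
opening: 0.0002
```

drive_tool([
  [1,[0,0,-0.008],0],
  [1,[-0.0065,-0.0006,-0.0035],0],
  [1,[-0.0065,-0.0006,-0.0037],0],
  [1,[-0.0065,-0.0006,-0.004],0],
  [1,[-0.0065,-0.0006,-0.0041],0],
  [1,[-0.0064,-0.0006,-0.0044],0],
  [1,[0,0,0],0],
])

```text
t: 8.8
tool_pos: [0.5902, 0.0322, 0.2789]
ee_rot: [-0.047, 0.999, 0.0, -0.001]
contact_force: [-0.3, -0.4, 0.1]
opening: -0.0001
```

Run:
```python
from h import *
im,W=cloud('side');save(cv2.resize(im[0:260,130:400],None,fx=2.2,fy=2.2),'s3')
for n in('side','top'):
    if n=='top': im,W=cloud('top')
    P=w2c(W.reshape(-1,3)); L=P[(P[:,2]>.11)&(P[:,2]<.33)&(P[:,1]>.02)&(P[:,1]<.125)&(abs(P[:,0])<.16)]
    for z0 in(.15,.2,.25,.28,.3):
        q=L[abs(L[:,2]-z0)<.006]; print(n,z0,len(q),np.percentile(q[:,0],[5,50,95]).round(3) if len(q) else'')
```

```text
side 0.15 9 [0.084 0.091 0.094]
side 0.2 18 [0.041 0.048 0.053]
side 0.25 6 [0.007 0.011 0.015]
side 0.28 85 [-0.031 -0.028 -0.013]
side 0.3 0 
top 0.15 70 [0.079 0.085 0.09 ]
top 0.2 87 [0.039 0.045 0.052]
top 0.25 92 [-0.     0.005  0.013]
top 0.28 270 [-0.031 -0.024 -0.011]
top 0.3 0
```

View pics/s3.png

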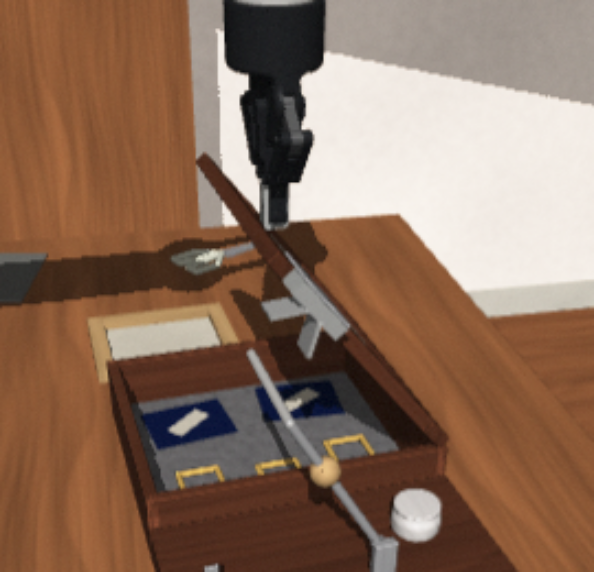

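The lid is at about 0.89 rad and follows the finger. The prop stands free at about 1.06, with the slot piece at (300,315) above the rod's bent end at (250,352).

drive_tool([
  [1,[-0.005,-0.0005,-0.0039],0],
  [1,[-0.005,-0.0005,-0.0039],0],
  [1,[-0.005,-0.0005,-0.004],0],
  [1,[-0.0045,-0.0004,-0.004],0],
])

```text
t: 9.3
tool_pos: [0.5714, 0.0303, 0.2633]
ee_rot: [-0.047, 0.999, -0.0, 0.0]
contact_force: [0.1, 0.6, 0.7]
opening: -0.0003
```

```bash
cat > chk.py <<'E'
from h import *
import sys
im,W=cloud('side')
if len(sys.argv)>1: save(cv2.resize(im[60:240,150:330],None,fx=3.3,fy=3.3),sys.argv[1])
P=w2c(W.reshape(-1,3));b=P[(P[:,1]>-.21)&(P[:,1]<-.17)&(abs(P[:,0]+.045)<.04)&(P[:,2]>.17)&(P[:,2]<.24)]
print('rod',len(b),np.median(b,0).round(4))
im,W=cloud('top');P=w2c(W.reshape(-1,3))
L=P[(P[:,2]>.11)&(P[:,2]<.33)&(P[:,1]>.03)&(P[:,1]<.125)&(abs(P[:,0])<.13)]
# top face: lid angle from front edge height
z=np.percentile(L[:,2],98);x=np.percentile(L[:,0],2)
from scipy.optimize import brentq
print('edge',x.round(4),z.round(4),'ang',brentq(lambda a:.07+.27*np.sin(a)+.014*np.cos(a)-z,.3,1.3))
u=L[L[:,2]<z-.02]; s=np.polyfit(u[:,0],u[:,2],1); print('slope ang',np.arctan(-s[0]))
print(sense()['contact_force'].round(1))
E
python3 chk.py
```

```text
rod 64 [-0.0477 -0.1903  0.2077]
edge -0.0492 0.2706 ang 0.7842051260604251
slope ang 0.7970604345435763
[-0.3 -0.1 -0.5]
```

drive_tool([
  [1,[-0.0022,-0.0002,-0.0021],0],
  [1,[-0.0022,-0.0002,-0.0021],0],
  [1,[-0.0022,-0.0002,-0.0021],0],
])

```text
t: 9.7
tool_pos: [0.5652, 0.0297, 0.2572]
ee_rot: [-0.047, 0.999, -0.0, 0.0]
contact_force: [0.7, 0.2, 0.8]
opening: 0.0004
```

```bash
python3 chk.py s4
```

```text
rod 65 [-0.0478 -0.1897  0.208 ]
edge -0.0548 0.2652 ang 0.7550665281975368
slope ang 0.7649123930278893
[-0.2  0.   0.4]
```

View pics/s4.png

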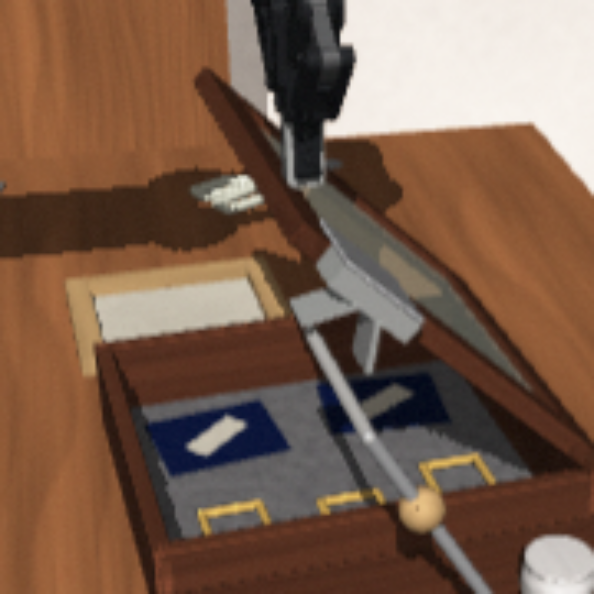

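The bent end at (310,330) is inside the slot's flared mouth, between the leaves at (310,310) and (370,345). I'll keep pressing in small steps.

drive_tool([
  [1,[-0.0015,-0.0001,-0.0018],0],
  [1,[-0.0015,-0.0001,-0.0018],0],
])

```text
t: 10.0
tool_pos: [0.5623, 0.0295, 0.2537]
ee_rot: [-0.047, 0.999, -0.0, 0.0]
contact_force: [0.6, -0.3, 0.1]
opening: -0.0003
```

```bash
python3 chk.py
```

```text
rod 65 [-0.0477 -0.1895  0.208 ]
edge -0.0583 0.2618 ang 0.7366577176538651
slope ang 0.7478482899458896
[-0.2 -0.4  0.5]
```

drive_tool([
  [1,[-0.0008,-0.0001,-0.0012],0],
  [1,[0,0,0],0],
])

```text
t: 10.3
tool_pos: [0.5614, 0.0295, 0.2523]
ee_rot: [-0.047, 0.999, 0.0, -0.0]
contact_force: [0.9, 0.2, 0.0]
opening: 0.0003
```

```bash
python3 chk.py
```

```text
rod 64 [-0.0478 -0.1913  0.208 ]
edge -0.0592 0.2608 ang 0.7317598750594335
slope ang 0.7414264115784359
[ 0.7  0.2 -0. ]
```

The rod is free in the mouth at θ≈1.06, with offset 6.7 mm towards the front. By the geometry, pressing from there would drive the prop down. It should enter from θ≥1.17, where the lid carries it home. I'll leave the lid, push the prop's top back with a closed finger, then press the lid again.

drive_tool([
  [1,[0.002,0,0.03],0],
  [1,[0,0,0.045],0],
  [1,[-0.004,-0.02,0.02],0],
  [1,[-0.006,-0.04,0],0],
  [1,[-0.006,-0.04,0],0],
  [1,[-0.006,-0.04,0],0],
  [1,[-0.006,-0.046,0],0],
  [1,[0,0,0],0],
  [1,[0,0,-0.045],0],
  [1,[0,0,-0.045],0],
  [1,[0,0,0],0],
])

```text
t: 11.5
tool_pos: [0.5323, -0.1549, 0.2471]
ee_rot: [-0.047, 0.999, 0.004, -0.008]
contact_force: [-0.6, 0.2, -1.1]
opening: -0.0004
```

```bash
python3 - <<'E'
from h import *
s=sense();print(s['tool_pos'],w2c(s['tool_pos']),s['contact_force'])
E
python3 chk.py
```

```text
[ 0.53227514 -0.15493498  0.24705347] [-0.07981497 -0.23342945  0.24705347] [-0.62731674  0.19933057 -1.12370479]
rod 64 [-0.0477 -0.1906  0.2079]
edge -0.059 0.2607 ang 0.7309605103730119
slope ang 0.7428362621220462
[-0.3  0.1  0.6]
```

drive_tool([
  [1,[0,0,-0.03],0],
  [1,[0,0,-0.022],0],
  [1,[0,0,0],0],
  [1,[0.008,0.0008,0],0],
  [1,[0.007,0.0007,0],0],
  [1,[0.004,0.0004,0],0],
  [1,[0.004,0.0004,0],0],
])

```text
t: 12.3
tool_pos: [0.5584, -0.1547, 0.2098]
ee_rot: [-0.046, 0.999, -0.001, 0.001]
contact_force: [-11.8, 1.3, 17.4]
opening: 0.0001
```

```bash
python3 chk.py
```

```text
rod 0 [nan nan nan]
edge -0.0591 0.2606 ang 0.7307690611768155
slope ang 0.741526883869886
[-6.9  0.9 12.3]
  return _methods._mean(a, axis=axis, dtype=dtype,
  ret = um.true_divide(
```

drive_tool([
  [1,[0.004,0.0004,0],0],
  [1,[0.003,0.0003,0],0],
  [1,[0.002,0.0002,0],0],
])

```text
t: 12.7
tool_pos: [0.5674, -0.1539, 0.2139]
ee_rot: [-0.046, 0.999, -0.002, 0.003]
contact_force: [-15.0, 3.0, 27.2]
opening: -0.0004
```

```bash
python3 chk.py s5
```

```text
rod 1 [-0.038  -0.1705  0.2098]
edge -0.0589 0.2609 ang 0.731931653602451
slope ang 0.742832493766155
[-12.9   1.1  24.6]
```

View pics/s5.png

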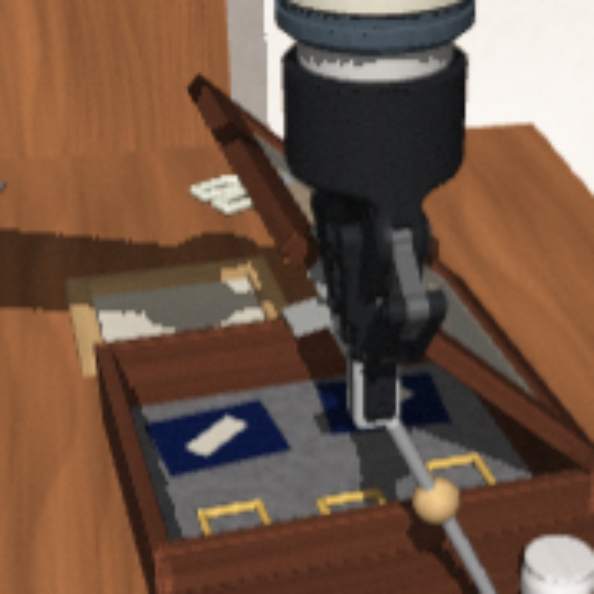

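The fingertip rode up onto the rod top (z .214, 27 N). I'll back off, come in lower and push again.

drive_tool([
  [1,[0,0,0.04],0],
  [1,[-0.025,-0.0024,0.01],0],
  [1,[-0.025,-0.0024,0],0],
  [1,[0,0,0],0],
  [1,[0,0,-0.03],0],
  [1,[0,0,-0.03],0],
  [1,[0,0,0],0],
  [1,[0,0,0],0],
])

```text
t: 13.6
tool_pos: [0.5178, -0.158, 0.1958]
ee_rot: [-0.047, 0.999, 0.0, -0.0]
contact_force: [0.2, -0.6, 0.8]
opening: 0.0002
```

```bash
python3 - <<'E'
from h import *
s=sense();print(w2c(s['tool_pos']),s['contact_force'])
E
python3 chk.py
```

```text
[-0.09447184 -0.2351217   0.19577488] [ 0.21031524 -0.63730905  0.76843083]
rod 67 [-0.0361 -0.1901  0.2141]
edge -0.0591 0.2608 ang 0.7317445274522736
slope ang 0.7419188674422187
[-0.2  0.4  0.7]
```

drive_tool([
  [1,[0.01,0.001,-0.005],0],
  [1,[0.01,0.001,-0.003],0],
  [1,[0.01,0.001,0],0],
  [1,[0.008,0.0008,0],0],
  [1,[0.005,0.0005,0],0],
  [1,[0.003,0.0003,0],0],
  [1,[0.002,0.0002,0],0],
])

```text
t: 14.4
tool_pos: [0.5655, -0.1534, 0.1879]
ee_rot: [-0.047, 0.999, -0.0, -0.0]
contact_force: [-2.3, -0.6, 2.4]
opening: -0.0
```

```bash
python3 - <<'E'
from h import *
s=sense();print(w2c(s['tool_pos']),s['contact_force'])
E
python3 chk.py
```

```text
[-0.04662822 -0.23503969  0.18785669] [-2.26979372 -0.6300563   2.36132832]
rod 5 [-0.0575 -0.2076  0.237 ]
edge -0.059 0.2607 ang 0.7313328499605021
slope ang 0.7431453396646692
[-0.1 -0.5 -0.7]
```

drive_tool([
  [1,[0.002,0.0002,0],0],
  [1,[0.002,0.0002,0],0],
  [1,[0.002,0.0002,0],0],
])

```text
t: 14.8
tool_pos: [0.5702, -0.153, 0.1878]
ee_rot: [-0.046, 0.999, -0.0, -0.001]
contact_force: [-13.3, 0.5, 6.2]
opening: 0.0001
```

drive_tool([
  [1,[0.002,0.0002,0],0],
  [1,[0.002,0.0002,0],0],
])

```text
t: 15.0
tool_pos: [0.5737, -0.1527, 0.1891]
ee_rot: [-0.046, 0.999, -0.0, -0.002]
contact_force: [-15.4, -0.3, 10.5]
opening: -0.0
```

```bash
python3 chk.py
```

```text
rod 1 [-0.0489 -0.2076  0.2343]
edge -0.0559 0.2643 ang 0.7501802659082001
slope ang 0.7604167714658424
[-10.7  -0.2   8.4]
```

The rod bottomed in the slot and lifted the lid to about 0.750. Now I'll back off and press the rail down again.

drive_tool([
  [1,[-0.025,-0.0024,0],0],
  [1,[-0.02,-0.002,0],0],
  [1,[0,0,0],0],
  [1,[0,0,0.045],0],
  [1,[0,0,0.045],0],
  [1,[0,0,0.045],0],
  [1,[0,0,0.02],0],
  [1,[0.01,0.03,0],0],
  [1,[0.01,0.04,0],0],
  [1,[0.01,0.04,0],0],
  [1,[0.01,0.04,0],0],
  [1,[0,0.039,0],0],
])

```text
t: 16.3
tool_pos: [0.572, 0.0344, 0.3414]
ee_rot: [-0.047, 0.999, 0.0, -0.0]
contact_force: [0.8, -0.7, 0.4]
opening: 0.0002
```

drive_tool([
  [1,[0,0,0],0],
  [1,[0,0,0],0],
])

```text
t: 16.5
tool_pos: [0.5711, 0.0333, 0.3421]
ee_rot: [-0.048, 0.999, -0.0, 0.0]
contact_force: [0.2, -0.5, -0.4]
opening: -0.0
```

```bash
python3 chk.py
```

```text
rod 65 [-0.0241 -0.1914  0.2192]
edge -0.0557 0.2641 ang 0.7490109332392542
slope ang 0.7609911905569929
[-0.1 -0.4  0.2]
```

drive_tool([
  [1,[0,0,-0.04],0],
  [1,[0,0,-0.03],0],
  [1,[0,0,-0.015],0],
  [1,[0,0,-0.003],0],
  [1,[-0.002,0,-0.002],0],
  [1,[-0.001,0,-0.0015],0],
  [1,[-0.001,0,-0.0015],0],
])

```text
t: 17.3
tool_pos: [0.567, 0.0318, 0.2515]
ee_rot: [-0.046, 0.999, -0.0, 0.002]
contact_force: [1.4, -0.9, 3.1]
opening: 0.0002
```

```bash
python3 chk.py
```

```text
rod 65 [-0.0253 -0.1924  0.2189]
edge -0.0568 0.2629 ang 0.7428674830237294
slope ang 0.7545120231809902
[ 1.2 -0.4  2.7]
```

drive_tool([
  [1,[-0.001,0,-0.0015],0],
  [1,[-0.001,0,-0.0015],0],
])

```text
t: 17.6
tool_pos: [0.5646, 0.0323, 0.2471]
ee_rot: [-0.047, 0.999, -0.0, 0.001]
contact_force: [0.8, -1.4, 3.2]
opening: 0.0002
```

drive_tool([
  [1,[-0.001,0,-0.0015],0],
  [1,[-0.001,0,-0.0015],0],
])

```text
t: 17.8
tool_pos: [0.5624, 0.0323, 0.2433]
ee_rot: [-0.047, 0.999, 0.0, -0.0]
contact_force: [1.8, 0.2, 2.2]
opening: -0.0002
```

```bash
python3 chk.py
```

```text
rod 65 [-0.0333 -0.1903  0.2156]
edge -0.0635 0.2562 ang 0.7080852076305061
slope ang 0.716835852102664
[-0.1 -0.1 -0. ]
```

drive_tool([
  [1,[-0.0006,0,-0.001],0],
  [1,[0,0,0],0],
])

```text
t: 18.1
tool_pos: [0.5617, 0.0323, 0.2422]
ee_rot: [-0.047, 0.999, 0.0, -0.0]
contact_force: [-0.2, -0.2, 0.8]
opening: 0.0002
```

```bash
python3 chk.py s6
```

```text
rod 64 [-0.0343 -0.1905  0.2151]
edge -0.0639 0.2552 ang 0.7029591379068459
slope ang 0.7131340181360707
[-0.6 -0.6  0.7]
```

View pics/s6.png

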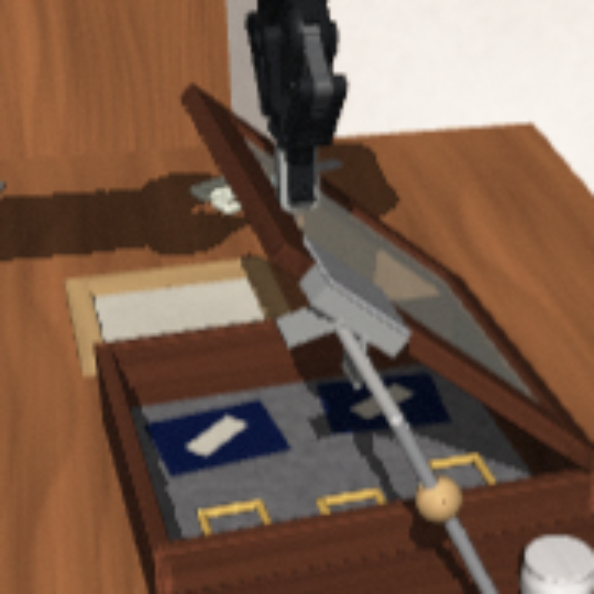

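The bent end is up in the slot throat, at (345,325). I'll press a little further and look for firm resistance.

drive_tool([
  [1,[-0.0006,0,-0.001],0],
  [1,[-0.0006,0,-0.001],0],
])

```text
t: 18.4
tool_pos: [0.5607, 0.0322, 0.2406]
ee_rot: [-0.047, 0.999, -0.0, 0.0]
contact_force: [0.2, 0.4, 2.8]
opening: 0.0002
```

```bash
python3 chk.py
```

```text
rod 65 [-0.0357 -0.1896  0.2142]
edge -0.0656 0.2541 ang 0.697137121874212
slope ang 0.7042058002811069
[ 0.1 -0.   2. ]
```

drive_tool([
  [1,[-0.0006,0,-0.001],0],
])

```text
t: 18.6
tool_pos: [0.5601, 0.0322, 0.2396]
ee_rot: [-0.047, 0.999, -0.0, 0.0]
contact_force: [0.9, -0.9, 3.0]
opening: -0.0001
```

drive_tool([
  [1,[-0.0006,0,-0.001],0],
])

```text
t: 18.7
tool_pos: [0.5595, 0.0322, 0.2385]
ee_rot: [-0.047, 0.999, -0.0, 0.0]
contact_force: [0.1, -1.1, 2.7]
opening: -0.0004
```

```bash
python3 chk.py
```

```text
rod 66 [-0.0384 -0.1905  0.2133]
edge -0.0672 0.2517 ang 0.6850601361674385
slope ang 0.6939677634262147
[ 0.2 -1.2  1.4]
```

The lid moved past the seat without locking: lid about 0.705, θ about 1.125, so the rod is about 3 mm forward on the slot bottom. The mouth is flared, so hard pressing just carries the prop along. I'll push the prop back to its 1.23 stop, which calibrates my reading, then press the lid to exactly 0.733.

drive_tool([
  [1,[0.002,0,0.03],0],
  [1,[0,0,0.045],0],
  [1,[-0.004,-0.02,0.03],0],
  [1,[-0.009,-0.045,0],0],
  [1,[-0.009,-0.045,0],0],
  [1,[-0.009,-0.045,0],0],
  [1,[-0.009,-0.033,0],0],
  [1,[0,0,0],0],
  [1,[0,0,-0.045],0],
  [1,[0,0,-0.045],0],
  [1,[0,0,-0.045],0],
  [1,[0,0,-0.02],0],
])

```text
t: 20.0
tool_pos: [0.5197, -0.1542, 0.1823]
ee_rot: [-0.047, 0.999, 0.002, -0.004]
contact_force: [-0.0, 0.0, -0.5]
opening: -0.0005
```

drive_tool([
  [1,[0,0,0],0],
  [1,[0.01,0.001,0],0],
  [1,[0.01,0.001,0],0],
  [1,[0.005,0.0005,0],0],
  [1,[0.005,0.0005,0],0],
  [1,[0,0,0],0],
])

```text
t: 20.6
tool_pos: [0.5523, -0.1527, 0.1889]
ee_rot: [-0.047, 0.999, -0.0, 0.0]
contact_force: [0.5, -0.5, 0.4]
opening: -0.0
```

```bash
python3 - <<'E'
from h import *
s=sense();print(w2c(s['tool_pos']),s['contact_force'])
E
python3 chk.py
```

```text
[-0.05962577 -0.23307607  0.18894966] [ 0.54907407 -0.52566953  0.35342989]
rod 3 [-0.0706 -0.2069  0.2368]
edge -0.0674 0.2518 ang 0.6857027228839534
slope ang 0.6936715300845727
[ 0.2 -0.3  0.3]
```

drive_tool([
  [1,[0.005,0.0005,0],0],
  [1,[0.004,0.0004,0],0],
  [1,[0.003,0.0003,0],0],
  [1,[0.003,0.0003,0],0],
  [1,[0.003,0.0003,0],0],
])

```text
t: 21.2
tool_pos: [0.5674, -0.1516, 0.1909]
ee_rot: [-0.046, 0.999, -0.001, -0.002]
contact_force: [-14.4, -2.1, 10.5]
opening: 0.0001
```

drive_tool([
  [1,[0.002,0.0002,0],0],
  [1,[0.002,0.0002,0],0],
])

```text
t: 21.4
tool_pos: [0.5715, -0.1513, 0.1909]
ee_rot: [-0.046, 0.999, -0.001, -0.002]
contact_force: [-14.5, -1.7, 9.2]
opening: 0.0
```

drive_tool([
  [1,[0.001,0.0001,0],0],
  [1,[0.001,0.0001,0],0],
])

```text
t: 21.6
tool_pos: [0.5736, -0.1512, 0.1908]
ee_rot: [-0.046, 0.999, -0.001, -0.001]
contact_force: [-12.9, -1.2, 11.5]
opening: -0.0001
```

```bash
python3 - <<'E'
from h import *
s=sense();print(w2c(s['tool_pos']),s['contact_force'])
E
python3 chk.py
```

```text
[-0.03835795 -0.23361606  0.19080366] [-12.87266516  -1.17032259  11.45806838]
rod 3 [-0.0495 -0.2062  0.2391]
edge -0.056 0.2638 ang 0.747437113919909
slope ang 0.7601065353193105
[-13.2  -0.7   8.1]
```

Not at the stop yet (force steady), so continue to it.

drive_tool([
  [1,[0.001,0.0001,0],0],
  [1,[0.001,0.0001,0],0],
])

```text
t: 21.9
tool_pos: [0.5755, -0.1511, 0.1911]
ee_rot: [-0.046, 0.999, -0.001, -0.001]
contact_force: [-15.0, -1.3, 11.4]
opening: 0.0001
```

drive_tool([
  [1,[0.001,0.0001,0],0],
  [1,[0.001,0.0001,0],0],
])

```text
t: 22.1
tool_pos: [0.5762, -0.151, 0.1913]
ee_rot: [-0.045, 0.999, -0.001, -0.003]
contact_force: [-23.7, -0.8, 14.9]
opening: -0.0003
```

```bash
python3 chk.py
```

```text
rod 0 [nan nan nan]
edge -0.0538 0.266 ang 0.7591647083971792
slope ang 0.7703871787710442
[-20.5  -1.2  13.7]
  return _methods._mean(a, axis=axis, dtype=dtype,
  ret = um.true_divide(
```

That is the stop (force jump to 24 N): θ=1.23 and lid 0.7725, read as 0.770 by slope and 0.759 by edge. The target reads therefore are slope ≈0.730 and edge ≈0.719, with the rod 8.8 mm forward of its present reading. Back to the rail.

drive_tool([
  [1,[-0.025,-0.0024,0],0],
  [1,[-0.02,-0.002,0],0],
  [1,[0,0,0],0],
  [1,[0,0,0.045],0],
  [1,[0,0,0.045],0],
  [1,[0,0,0.045],0],
  [1,[0,0,0.02],0],
  [1,[0.01,0.03,0],0],
  [1,[0.01,0.04,0],0],
  [1,[0.01,0.04,0],0],
  [1,[0.01,0.04,0],0],
  [1,[0,0.037,0],0],
])

```text
t: 23.4
tool_pos: [0.5758, 0.0349, 0.3425]
ee_rot: [-0.047, 0.999, 0.0, -0.0]
contact_force: [0.7, 0.7, 0.3]
opening: -0.0002
```

drive_tool([
  [1,[0,0,0],0],
  [1,[0,0,-0.03],0],
  [1,[0,0,-0.03],0],
  [1,[0,0,-0.01],0],
  [1,[0,0,0],0],
])

```text
t: 23.9
tool_pos: [0.5742, 0.0322, 0.2715]
ee_rot: [-0.046, 0.999, 0.0, -0.002]
contact_force: [-0.2, -0.4, -0.4]
opening: 0.0002
```

```bash
python3 chk.py
```

```text
rod 65 [-0.0223 -0.1916  0.2201]
edge -0.0539 0.2664 ang 0.7612196743875362
slope ang 0.7701091172545367
[0.  0.2 0.4]
```

drive_tool([
  [1,[0,0,-0.01],0],
  [1,[0,0,-0.006],0],
  [1,[-0.0015,0,-0.0015],0],
  [1,[-0.0015,0,-0.0015],0],
  [1,[-0.0015,0,-0.0015],0],
  [1,[-0.0015,0,-0.0015],0],
])

```text
t: 24.6
tool_pos: [0.5687, 0.0326, 0.2521]
ee_rot: [-0.047, 0.999, -0.0, 0.001]
contact_force: [1.6, -0.6, 2.4]
opening: -0.0001
```

```bash
python3 chk.py
```

```text
rod 64 [-0.0236 -0.1898  0.2195]
edge -0.0557 0.2647 ang 0.7519957628357747
slope ang 0.762315827130112
[ 0.8 -0.8  0.5]
```

drive_tool([
  [1,[-0.0015,0,-0.0016],0],
  [1,[-0.0015,0,-0.0016],0],
  [1,[-0.0012,0,-0.0013],0],
  [1,[0,0,0],0],
])

```text
t: 25.1
tool_pos: [0.564, 0.0327, 0.2468]
ee_rot: [-0.047, 0.999, 0.0, -0.0]
contact_force: [0.4, -0.6, 1.0]
opening: -0.0002
```

```bash
python3 chk.py
```

```text
rod 65 [-0.0302 -0.1907  0.2172]
edge -0.0606 0.2596 ang 0.7255170885968341
slope ang 0.7349298887866097
[-0.2 -0.5  1.9]
```

drive_tool([
  [1,[-0.0008,0,-0.0009],0],
  [1,[0,0,0],0],
])

```text
t: 25.4
tool_pos: [0.5634, 0.0327, 0.246]
ee_rot: [-0.047, 0.999, 0.0, -0.0]
contact_force: [-0.5, 0.5, 2.0]
opening: -0.0005
```

```bash
python3 chk.py
```

```text
rod 64 [-0.0308 -0.1901  0.2165]
edge -0.0612 0.2586 ang 0.7202717461760718
slope ang 0.7286463385860239
[ 1.2 -0.3  0.8]
```

On target. Now let go: retreat up and away, then check from the side.

drive_tool([
  [1,[0.004,0,0.01],0],
  [1,[0,0,0.04],0],
  [1,[0,0,0.04],0],
  [1,[0,0,0.01],0],
  [1,[-0.04,0,0],0],
  [1,[-0.045,0,0],0],
  [1,[-0.045,0,0],0],
  [1,[-0.02,0,0],0],
  [1,[0,0,0],0],
  [1,[0,0,0],0],
])

```text
t: 26.5
tool_pos: [0.4177, 0.0327, 0.3456]
ee_rot: [-0.047, 0.999, 0.0, 0.0]
contact_force: [-0.3, -0.1, 0.7]
opening: -0.0001
```

```bash
python3 chk.py s7
python3 - <<'E'
from h import *
im,_=cloud('top');save(im,'t2');print(sense()['t'])
E
```

```text
rod 63 [-0.0308 -0.1899  0.2165]
edge -0.0601 0.2577 ang 0.7153631448256261
slope ang 0.730846285514726
[ 0.4 -0.2  0.2]
26.65
```

View pics/s7.png

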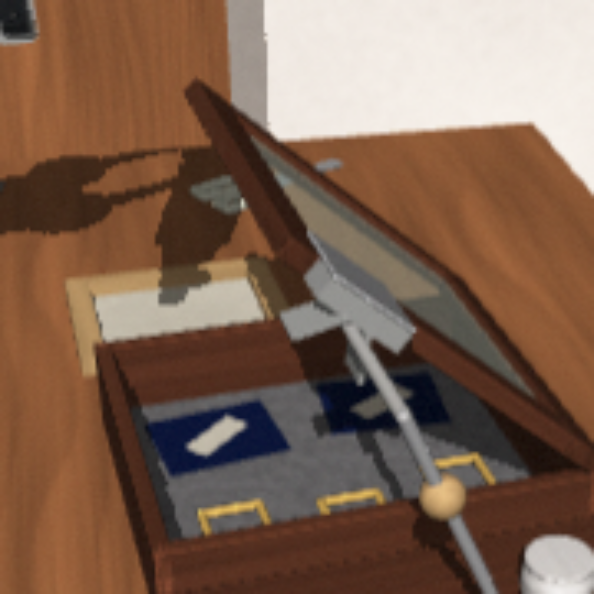

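View pics/t2.png

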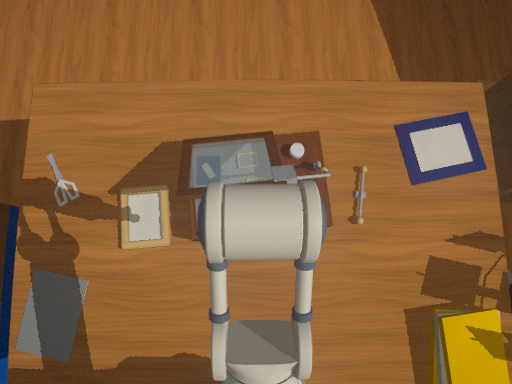

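The side crop shows the bent end centred in the slot throat, at about (345,320), with the arm clear. In the top view the tin (297,150), frame (145,218) and hook (361,195) are where they were.

```bash
python3 -c "
from station import *
print(close_job(), sense()['t'])"
```

```text
the job is handed in; nothing more can be done
the job is handed in; nothing more can be done
```

The lid now stands open on its own prop, with the bent end of the rod in the slot, and nothing is being touched. I handed the job in at about 27 s of the 64 s allowed. No verdict was reported.

**What I did:** I lifted the rod out of its clip by the bead to about 1.06 rad and pressed the lid down on the rail. The rod was too far forward to seat on that press, so I pushed its top back with the closed fingers and pressed again. That second press went too far: the lid reached about 0.70 with the rod about 3 mm forward in the slot. I then pushed the prop to its 1.23 stop, which lifted the lid slightly, used the stop to calibrate the camera readings, and pressed the lid to the seated angle.

**Last checks, after letting go:**

| Check | Reading | Expected when seated |
|---|---|---|
| Lid angle, from slope | 0.731 | about 0.730 |
| Lid angle, from edge height | 0.715 | about 0.720 |
| Rod height (z) | 216.5 mm | about 216.7 mm |
| Rod position (x) | -30.8 mm | about -31.1 mm |

- **Lid angle:** the two readings differ by about 0.016 rad; about 0.01 of that is an offset already seen at the stop.
- **Stability:** the rod reading did not change when I let go.
- **Bystanders:** the tin, picture frame and rack hook look unmoved in the top view.

**What I could not confirm:** I never felt a firm stop in the slot. The lid pressed on past the seat at 2–3 N and took the prop with it, so "fully seated" rests on the camera positions, good to about 1–2 mm. The highest contact force reported after any move was about 31 N, at the fingertips.

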